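# Set the hold-down of a strip guide to a running clearance

## Robot

A 7-joint arm with a two-finger parallel gripper is mounted at the origin on a cart in front of the work surface, level with it; the furniture and walls round the work are solid. World frame = base frame: x ahead of the robot, y to its left, z up, the work surface at z = 0. Lengths are in mm, angles in rad, forces in N, time in s.
With the tool pointing down it reaches from about 350 to 900 mm from the base axis. Payload 19.9 kg.
Tool frame: the origin (TCP) lies at the very end of the fingers, on their centre line; the grasp point (between the pads) lies 19 mm behind it; z points along the fingers, x is the direction in which the jaws open and shut, and the axes are right-handed (so a half turn about z gives the same grasp; the last joint's range is limited). The gripper opens to 85 mm and grips with 20 to 120 N. Pads are 22 mm wide; open, the fingers measure 114 mm over their backs; the gripper's body (76 mm by 85 mm) begins 54 mm behind the grasp point. The pads swing forward as they close: fully open they stand 13 mm farther back than shut.
Start: joints at [-1.258, 0.417, -0.01, 1.614, 0.005, 1.111, -0.053], TCP at [217.115, 586.057, 231.26] pointing down, gripper open.
Joint ranges: [-2.81, 2.81], [-0.39, 2.02], [-1.27, 1.25], [0.06, 2.57], [-1.19, 4.33], [0.19, 2], [-2.82, 2.82]. Speed limits (rad/s): [1.89, 1.89, 2.39, 2.39, 3.01, 3.01, 3.01].

## Interface

Orientations are given as a rotation vector (axis times angle).
In Python, from plant import env, viewer gives the robot as it stands.
- The arm moves only by the tool drive_tool, never from a script. Its argument "plan" is a list of rows, each a list of 3 entries, a list of its own where there are three numbers: the opening, from 0 (shut) to 1 (fully open), then the shift along the tool's x, y, z in cm, then the turn, a rotation vector about the tool's x, y, z in rad. In form: [[gripper, [tx, ty, tz], [wx, wy, wz]], ...]. A call has 1 to 5 rows; each row is the pose to reach, as a shift and turn from the pose commanded when the call began, along the tool's axes at that moment; what a row does not reach only later rows make up. A row lasts 1/10 s, in which the tool goes at most 50 mm and 8.59 degrees, less where a joint would pass 70% of its speed; a pose out of reach is approached as far as the arm can. A call with a gripper value outside its range is refused whole. The fingers move at their own pace and stop on an object; "squeeze" is the grip in N (left out, the last holds). Time passes only in rows, so rows that repeat a pose let the fingers close. It gives the time, the measured TCP pose, the force and the opening at its end, in the units of the state.
- env.sense(): the state, without advancing time (a new reading comes with each control period).
- viewer.camera(name): name is "scene" or "top"; returns the picture (420x560x3 uint8, blue, green, red); there is no depth.
- viewer.camera_params(name): a dict with "intrinsics" (3x3 intrinsics, pixels), "k1" (the pictures are not rectified: a ray, as slopes to the right and down, at radius r is drawn at 1 + k1 r^2 times it, then the intrinsics apply), "R" (3x3) and "t" (3): a world point X has camera coordinates R X + t. Camera axes: x right, y down, z forward; pixel columns grow to the right and rows downward; lengths in mm; the calibration is good to about 2 mm. A picture is of the moment at which its call begins. camera_params takes no time and is no camera call.
- env.finish_job(): hands the job in, once; it reports no verdict.
The state is a dict: "t": time; "joints": joint angles; "joint_vel": joint speeds; "joint_torque": joint torques, N m; "eef_pos": TCP position; "ee_rot": TCP orientation; "contact_force": force on the tool from outside, world axes, zero at the start; "torque": the same for the moment, N m; "gripper_width": opening from 0.0 (shut) to 1.0 (fully open).
Only numpy, scipy, OpenCV 4.12 (cv2) and the standard library are available. Lean on these libraries where they do the work, as an engineer would, in place of code of your own. Each camera call takes 0.05 s, during which the arm holds its last target.

## Task

Set up the strip guide on the desk for the pine strip lying in it: slide the fence up until it holds the strip snug against the back rail, then lock the fence by swinging its cam lever fully down. Then turn the winged hold-down screw clockwise until it seats on the strip, and back it off a quarter turn so that the strip can still be drawn through. Finish still gripping the screw's wing, so that it cannot creep before the jam nut is tightened, and leave the bulb, flat file and glue bottle nearby alone.

Things in the scene. Friction and masses are not known exactly. Their poses are not given: they have to be found in the camera images.
- guide: strip guide fixed to the desk: plywood board 160 (x) x 240 (y) x 12 mm, on its far (+x) edge a wooden back rail 24 x 240 x 22 mm with its inner face at x = +45 mm and top at z = 34 mm. Origin: centre of the board's underside, on the desk. x runs across the guide from the sliding fence to the back rail, y along it (the way the strip runs), z up; it may stand turned on the desk
- strip: loose pine strip 300 x 30 x 14 mm lying on the board (top 26 mm above the desk) between fence and back rail, more or less against the rail. Origin: centre of its underside; its x axis runs along its 300 mm length; pushed home against the rail its centre line lies at x = +30 mm in the guide's frame
- fence (a joint): slide of the fence in m. 0: its face meets the 30 mm strip lying against the back rail; 0.03: it stands 30 mm back, towards the guide's -x. The fence is a wooden bar 34 x 220 x 22 mm, top 35 mm above the desk; it carries cam lever, bracket and hold-down screw along. Unlocked it slides with about 2 N and stays where left; locked it resists hand forces
- fence_push (a point): centre of the upright rear face (-x side) of the grey metal bracket at the fence's middle; face 44 mm wide, 15 to 51 mm above the desk, this point at 44 mm. Push here along the guide's +x to close the fence. The bracket's arm (top 53 mm above the desk) reaches over the strip; the screw's axis is 52 mm farther along +x than this face
- cam_lever (a joint): cam lever's angle in rad: 0 to 0.3 is open (0: lever up, leaning 10 degrees from vertical to the guide's -y), 1.40 is the stop, fully down and locked (lever level, pointing to -y). It needs about 2 N at its end, 2 to 3 N as its cam presses the clamp pad on the track, and stays where it is left
- lever_pin (a point): the lever's pivot, 46 mm above the desk on top of the fence, 85 mm from the fence's middle towards -y; the lever turns about the guide's x axis (through this point), its end swinging from up to -y
- lever_end (a point): centre of the lever's rounded end, 70 mm from the pivot; the lever is a black arm 20 mm wide (guide x) and 8 mm thick there, of full length 80 mm
- thumbscrew (a joint): hold-down screw's angle in rad: 0 is seated, its foot hard on the strip (a firm stop); grows anticlockwise seen from above, as it is backed off (right-hand thread, it rises 3 mm a turn; upper stop at 4.4). It starts 2.1 to 3.2 rad off the seat, turns with about 0.04 N m and stays where it is left
- holddown: the hold-down screw with foot, spindle and wing, moving with the fence. Origin: centre of the foot's underside, on the screw's vertical axis
- wing (a point): centre of the screw's steel wing, on the screw's vertical axis, 78 to 80 mm above the desk. The wing is an upright plate 58 mm long (this point's x, turning with the screw; parallel to the guide's x at joint value 0), 10 mm thick (its y: grip across this) and 22 mm high (67 to 89 mm above the desk, seated); below it the 10 mm spindle, a jam nut 20 mm wide (top at 61 mm) and the arm's boss 29 mm wide (top 53 mm)
- bulb: bystander: white LED bulb lying on the desk, 68 x 121 x 69 mm; leave it alone
- file: bystander: flat steel file lying on the desk, 16 x 200 x 4 mm; leave it alone
- glue: bystander: standing glue bottle 47 mm wide, 148 mm high; leave it alone

How it is judged (in metres and radians):
On the way, in this order (a step that is already met when the one before it is completed fails the run):
1. the fence is closed up on the strip, which lies along the back rail (value of joint fence below 0.0025 m and x of strip in the frame of guide above 0.0275 m and angle between the x axis of strip and the y axis of guide, either way round below 0.03 rad), for 0.2 s.
2. the cam lever is fully down, with the fence still closed up (value of joint cam_lever above 1.25 rad and value of joint fence below 0.0025 m), for 0.2 s.
3. the hold-down screw is turned in to its seat, with the fence still locked and closed up (all of step 2 and value of joint thumbscrew below 0.08 rad), for 0.2 s.
At the end, for the whole second after the job is handed in: Fence closed on the strip and strip against the back rail, each within 2.5 mm, strip flat and parallel; cam lever past 1.25 rad; screw still at 1.22 to 1.92 rad back from its seat (a quarter turn, 20 degrees either way); fingers grip its wing (over 2 N, within 30 mm of its centre) (all of step 2 and value of joint thumbscrew between 1.22 and 1.92 rad and velocity of joint thumbscrew between -0.05 and 0.05 rad/s and contact force between the fingers and holddown above 2 N and distance between the grasp point and wing below 0.03 m and x of strip in the frame of guide above 0.0275 m and angle between the x axis of strip and the y axis of guide, either way round below 0.03 rad and z of strip in the frame of guide below 0.014 m); the arm keeps its last pose, push and grip.
It fails at once if a bystander is pushed away or knocked over (distance of any of bulb, file, glue from where it was at the start of the episode above 0.03 m).
It fails at once if the strip is knocked out of the guide (distance of strip from where it was at the start of the episode above 0.05 m or angle between strip's own z axis and vertical above 0.3 rad).
It also fails if it takes over 64 s, if anything falls off the work surface, if the arm or the gripper's body presses on something with over 40 N, if the wrist force passes 120 N, or if a joint passes its speed limit or range.

## Working session

There is one attempt and no reset: what is moved stays moved. The work goes in short steps, Python scripts to look and compute and a tool call to move; the robot and the scene stay as the last step left them, time stands still between calls to the robot, and variables do not carry over. Pictures are saved under pics/ and viewed, and the job is handed in when it is done.

Besides the shell and the picture viewer there is one more tool, called after "Emit:" as name([rows], argument=value, ...), one row to a line, values as JSON. drive_tool: Moves the arm, as the interface text tells. Its arguments: {"type":"object","properties":{"plan":{"type":"array","items":{"type":"array"}},"squeeze":{"type":"number"}},"required":["plan"]}

```bash
ls; mkdir -p pics; python3 - <<'E'
from plant import env, viewer
import cv2
print(env.sense())
for n in ("scene","top"):
    im=viewer.camera(n); cv2.imwrite(f"pics/{n}0.png",im)
    p=viewer.camera_params(n); print(n,p)
E
```

```text
pics
{'t': 0.0, 'joints': array([-1.25746543,  0.41800393, -0.0103192 ,  1.61420644,  0.00470213,
        1.11070927, -0.05302401]), 'joint_vel': array([ 6.63967124e-04, -1.30862945e-03,  1.48929297e-03,  7.34319063e-04,
       -4.15991867e-04,  5.50554459e-05, -3.96590138e-04]), 'joint_torque': array([ 2.61776195e-04, -8.64426470e+01,  6.79040272e-01, -4.34904027e+01,
        1.91153248e-02,  7.30284752e-03,  5.13605892e-05]), 'eef_pos': array([217.01883051, 585.71772708, 230.62794344]), 'ee_rot': array([ 2.57795454e+00,  1.79405136e+00, -1.59428535e-03]), 'contact_force': array([-0.65753541,  0.14740745,  1.12939553]), 'torque': array([ 0.02133601, -0.03796286,  0.01832182]), 'gripper_width': 1.0017991755436346}
scene {'intrinsics': array([[379.20619005,   0.        , 274.91035023],
       [  0.        , 379.20619005, 206.9555129 ],
       [  0.        ,   0.        ,   1.        ]]), 'k1': -0.045586278140846655, 'R': array([[ 0.89475241, -0.4463642 ,  0.013309  ],
       [-0.21843   , -0.46345614, -0.8587763 ],
       [ 0.38949513,  0.76548508, -0.51217783]]), 't': array([-454.74739271,  206.95580616,  720.58136129])}
top {'intrinsics': array([[497.81130605,   0.        , 278.58793158],
       [  0.        , 497.81130605, 207.29648825],
       [  0.        ,   0.        ,   1.        ]]), 'k1': -0.1634021649735595, 'R': array([[-0.01103866, -0.99987331,  0.01146799],
       [-0.99595932,  0.0099718 , -0.08925017],
       [ 0.0891245 , -0.01240685, -0.99594322]]), 't': array([-12.19771148, 481.24763457, 994.69480255])}
```

View pics/scene0.png

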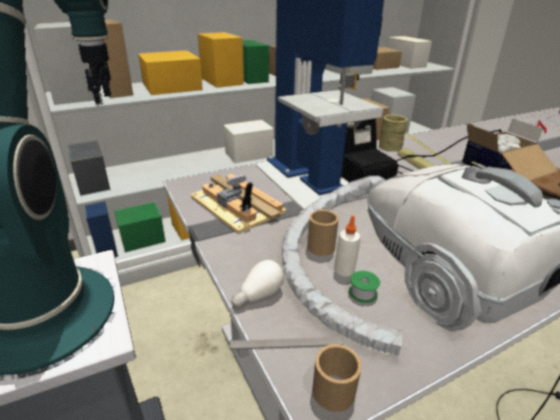

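View pics/top0.png

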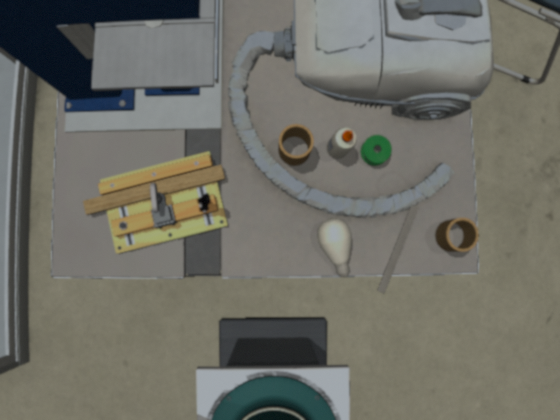

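```bash
python3 - <<'E'
import cv2
a=cv2.imread("pics/top0.png")[140:265,70:240]; cv2.imwrite("pics/topc.png",cv2.resize(a,None,fx=4.6,fy=4.6,interpolation=cv2.INTER_CUBIC))
a=cv2.imread("pics/scene0.png")[160:240,180:300]; cv2.imwrite("pics/scc.png",cv2.resize(a,None,fx=6,fy=6,interpolation=cv2.INTER_CUBIC))
E
```

```text
(no output)
```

View pics/topc.png

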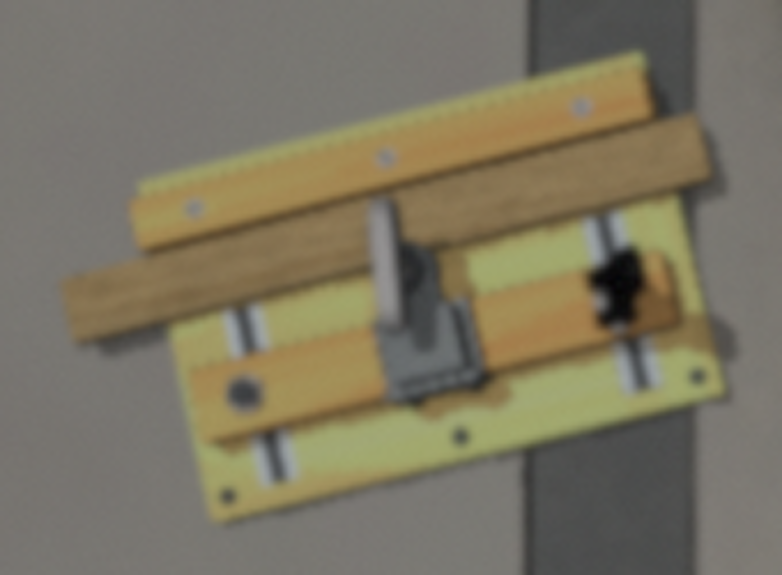

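View pics/scc.png

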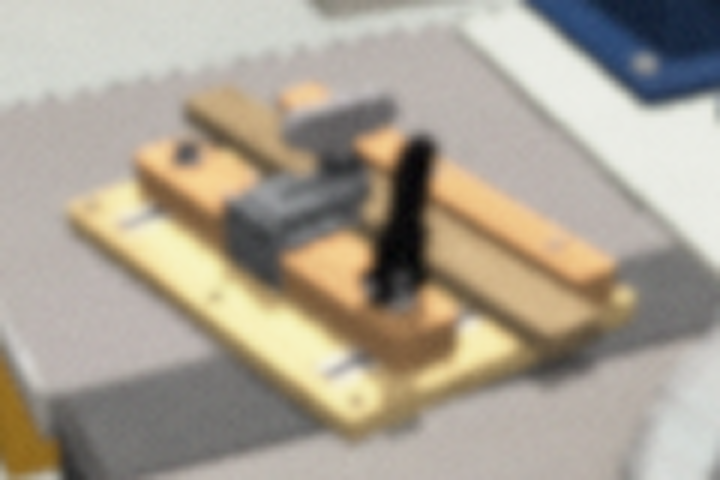

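```bash
cat > h.py <<'E'
import numpy as np, cv2
from plant import env, viewer
def undist(p,uv):
    K=p["intrinsics"]; d=np.array([(uv[0]-K[0,2])/K[0,0],(uv[1]-K[1,2])/K[1,1]])
    s=d.copy()
    for _ in range(30): s=d/(1+p["k1"]*(s@s))
    return s
def ray(n,uv):
    p=viewer.camera_params(n); s=undist(p,uv); R=p["R"]
    return -R.T@p["t"], R.T@np.array([s[0],s[1],1])
def onz(n,uv,z):
    o,d=ray(n,uv); return o+d*(z-o[2])/d[2]
def proj(n,X):
    p=viewer.camera_params(n); c=p["R"]@np.asarray(X,float)+p["t"]; s=c[:2]/c[2]; s=s*(1+p["k1"]*(s@s))
    return p["intrinsics"][:2,:2]@s+p["intrinsics"][:2,2]
def tc(x,y,f=4.6,ox=70,oy=140): return ((x+.5)/f-.5+ox,(y+.5)/f-.5+oy)
def sc(x,y): return tc(x,y,6,180,160)
E
python3 - <<'E'
from h import *
np.set_printoptions(precision=1,suppress=True)
B={}
for k,c,z in [("board nl",(213,520),12),("board nr",(725,397),12),("board fl",(137,185),12),("board fr",(642,53),12),("rail il",(145,250),34),("rail ir",(652,113),34),
 ("strip nl",(78,342),26),("strip nr",(712,176),26),("strip fl",(60,285),26),("strip fr",(697,117),26),("fence rl",(210,440),35),("fence rr",(680,325),35),("fence fl",(190,372),35),("fence fr",(663,253),35),("wing a",(380,200),90),("wing b",(395,325),90),("lever",(625,255),115),("br nl",(395,400),52),("br nr",(482,380),52),("br screw1",(458,437),12)]:
    B[k]=onz("top",tc(*c),z); print(k,B[k])
c=(B["board nl"]+B["board nr"]+B["board fl"]+B["board fr"])/4; print(c)
for a,b in [("board nl","board nr"),("board fl","board fr"),("rail il","rail ir"),("strip nl","strip nr"),("strip fl","strip fr"),("fence rl","fence rr"),("fence fl","fence fr"),("board fl","board nl"),("board fr","board nr"),("wing a","wing b")]:
    d=B[b]-B[a]; print(a,b,np.linalg.norm(d),np.degrees(np.arctan2(d[1],d[0])))
E
```

```text
board nl [390.8 321.5  12. ]
board nr [444.6  88.6  12. ]
board fl [543.9 360.2  12. ]
board fr [601.2 126.4  12. ]
rail il [511.2 347.8  34. ]
rail ir [569.6 118.9  34. ]
strip nl [470.8 381.2  26. ]
strip nr [542.3  93.   26. ]
strip fl [496.8 390.4  26. ]
strip fr [568.9  99.8  26. ]
fence rl [426.1 315.9  35. ]
fence rr [475.1 106.2  35. ]
fence fl [456.3 325.5  35. ]
fence fr [507.  113.7  35. ]
wing a [524.3 226.7  90. ]
wing b [471.6 219.6  90. ]
lever [497.  119.7 115. ]
br nl [442.4 228.3  52. ]
br nr [450.7 190.3  52. ]
br screw1 [427.6 209.   12. ]
[495.1 224.2  12. ]
board nl board nr 238.99339363297253 -76.98616826831676
board fl board fr 240.70485040933198 -76.22901983765416
rail il rail ir 236.16789913601536 -75.68935461501248
strip nl strip nr 296.93032840716126 -76.07895830377456
strip fl strip fr 299.4764439801803 -76.05167959373931
fence rl fence rr 215.3058449110203 -76.8357661055385
fence fl fence fr 217.716540015543 -76.5461233096828
board fl board nl 157.97398054383808 -165.83212189092018
board fr board nr 161.12959546039528 -166.4558925420613
wing a wing b 53.11112252915897 -172.33285749482
```

```bash
cat >> h.py <<'E'
YAW=np.radians(13.5); O=np.array([495.1,224.2,0])
def setg(yaw,o):
    global YAW,O; YAW=yaw;O=np.array(o,float)
def Rg(): c,s=np.cos(YAW),np.sin(YAW); return np.array([[c,-s,0],[s,c,0],[0,0,1.]])
def g2w(p): return O+Rg()@np.asarray(p,float)
def w2g(p): return Rg().T@(np.asarray(p)-O)
E
python3 - <<'E'
from h import *
np.set_printoptions(precision=1,suppress=True)
for k,c,z in [("board nl",(213,520),12),("board nr",(725,397),12),("board fl",(137,185),12),("board fr",(642,53),12),("rail il",(145,250),34),("rail ir",(652,113),34),
 ("strip nl",(78,342),26),("strip nr",(712,176),26),("strip fl",(60,285),26),("strip fr",(697,117),26),("fence rl",(210,440),35),("fence rr",(680,325),35),("fence fl",(190,372),35),("fence fr",(663,253),35),("wing a",(380,200),90),("wing b",(395,325),90),("lever",(625,255),115),("br nl",(395,400),52),("br nr",(482,380),52),("br screw1",(458,437),12)]:
    print(k,w2g(onz("top",tc(*c),z)))
for k,c,z in [("wing a",(392,98),89),("wing b",(288,122),89),("lever",(424,138),116),("br nl",(232,205),51),("br nr",(280,235),51)]:
    print("scene",k,w2g(onz("scene",sc(*c),z)))
for k,g in [("wing+",(10+29,0,90)),("wing-",(10-29,0,90)),("lever end",(-22,-97,115)),("pin",(-22,-85,46)),("bracket nl",(-42,22,51)),("nr",(-42,-22,51))]:
    w=g2w(g); print(k,(proj("top",w)-[70,140])*4.6+1.8,(proj("scene",w)-[180,160])*6+2.5)
E
```

```text
board nl [-78.7 119.   12. ]
board nr [ -80.8 -120.    12. ]
board fl [ 79.2 120.8  12. ]
board fr [  80.4 -119.9   12. ]
rail il [ 44.5 116.4  34. ]
rail ir [  47.8 -119.7   34. ]
strip nl [ 13.  158.4  26. ]
strip nr [  15.2 -138.6   26. ]
strip fl [ 40.4 161.2  26. ]
strip fr [  42.8 -138.2   26. ]
fence rl [-45.7 105.3  35. ]
fence rr [ -47. -110.   35.]
fence fl [-14.1 107.5  35. ]
fence fr [ -14.3 -110.2   35. ]
wing a [28.9 -4.4 90. ]
wing b [-23.9   1.   90. ]
lever [ -22.6 -102.1  115. ]
br nl [-50.3  16.3  52. ]
br nr [-51.1 -22.6  52. ]
br screw1 [-69.1   0.9  12. ]
scene wing a [ 27. -11.  89.]
scene wing b [-24.1  -1.6  89. ]
scene lever [-16.8 -95.  116. ]
scene br nl [-50.3   8.4  51. ]
scene br nr [-48.6 -28.4  51. ]
wing+ [364.9 179.5] [398.8  80.8]
wing- [394.8 313.1] [295.3 115.6]
lever end [612.6 256.7] [416.9 145.4]
pin [608.  281.3] [403.9 276. ]
bracket nl [378.8 384.6] [231.1 188.5]
nr [476.3 360.1] [284.4 224.9]
```

```bash
cat >> h.py <<'E'
from scipy.spatial.transform import Rotation as Ro
def plan(targets):
    """targets: list of (guide xyz, toolx yaw deg in guide frame)."""
    s=env.sense(); R0=Ro.from_rotvec(s["ee_rot"]); p0=s["eef_pos"]
    M=R0.as_matrix(); print("t",round(s["t"],2),"tcp g",np.round(w2g(p0),1),"toolx yaw g",round(float(np.degrees(np.arctan2(M[1,0],M[0,0])-YAW)),1),"F",np.round(Rg().T@s["contact_force"],1),"tilt",np.round(M[:,2],3),"grip",round(s["gripper_width"],2),"q",np.round(s["joints"],2))
    for g,yaw in targets:
        d=R0.inv().apply(g2w(g)-p0)/10
        a=np.radians(yaw)+YAW
        Rt=Ro.from_matrix(np.array([[np.cos(a),np.sin(a),0],[np.sin(a),-np.cos(a),0],[0,0,-1.]]))
        print(g,yaw,"->",np.round(d,2),np.round((R0.inv()*Rt).as_rotvec(),3))
E
python3 -c "
from h import *
plan([((-90,-1,230),90),((-90,-1,120),90)])"
```

```text
t 0.1 tcp g [-186.   416.5  230.7] toolx yaw g 56.2 F [0.8 1.  0.3] tilt [-0.    -0.001 -1.   ] grip 1.0 q [-1.26  0.42 -0.01  1.61  0.    1.11 -0.05]
(-90, -1, 230) 90 -> [-29.34  31.22   0.11] [-0.     0.001 -0.59 ]
(-90, -1, 120) 90 -> [-29.32  31.21  11.11] [-0.     0.001 -0.59 ]
```

Emit:
drive_tool([
  [0, [-3.3, 3.5, 0], [0, 0, -0.1]],
  [0, [-6.5, 6.9, 0], [0, 0, -0.2]],
  [0, [-9.8, 10.4, 0], [0, 0, -0.33]],
  [0, [-13, 13.9, 0], [0, 0, -0.46]],
  [0, [-16.3, 17.3, 0], [0, 0, -0.59]],
])

```text
t: 0.6
eef_pos: [322.9, 371.9, 231.1]
ee_rot: [1.942, 2.469, -0.0]
contact_force: [1.4, 0.9, 0.4]
gripper_width: 0.144
```

```bash
python3 -c "
from h import *
plan([((-90,-1,230),90),((-90,-1,120),90)])"
```

```text
t 0.6 tcp g [-132.9  183.9  231.1] toolx yaw g 90.1 F [1.5 0.6 0.4] tilt [-0. -0. -1.] grip 0.14 q [-0.91  0.18 -0.01  1.94  0.    1.03  0.89]
(-90, -1, 230) 90 -> [-18.49   4.25   0.12] [-0.     0.     0.002]
(-90, -1, 120) 90 -> [-18.49   4.25  11.12] [-0.     0.     0.002]
```

Emit:
drive_tool([
  [0, [-4, 1, 0], [0, 0, 0]],
  [0, [-8, 2, 2], [0, 0, 0]],
  [0, [-12, 3, 5], [0, 0, 0]],
  [0, [-16, 3.8, 8], [0, 0, 0]],
  [0, [-16.5, 3.8, 10], [0, 0, 0]],
])

```text
t: 1.1
eef_pos: [398.4, 217.8, 129.8]
ee_rot: [1.954, 2.459, -0.003]
contact_force: [-0.4, 1.5, 0.3]
gripper_width: 0.001
```

Emit:
drive_tool([
  [0, [0, 0, 0], [0, 0, 0]],
  [0, [0, 0, 0], [0, 0, 0]],
])

```text
t: 1.3
eef_pos: [397.2, 222.8, 131.7]
ee_rot: [-1.948, -2.464, 0.001]
contact_force: [-0.3, 0.7, 0.3]
gripper_width: -0.001
```

```bash
python3 -c "
from h import *
plan([((-90,-1,120),90),((-90,-1,36),90)])"
```

```text
t 1.3 tcp g [-95.5  21.5 131.7] toolx yaw g 89.9 F [-0.1  0.7  0.3] tilt [-0. -0. -1.] grip -0.0 q [-0.67  0.25  0.1   2.12 -0.04  0.77  1.26]
(-90, -1, 120) 90 -> [-2.25  0.56  1.17] [-0.     0.    -0.003]
(-90, -1, 36) 90 -> [-2.25  0.56  9.57] [-0.     0.    -0.003]
```

Emit:
drive_tool([
  [0, [-2.2, 0.2, 3], [0, 0, 0]],
  [0, [-2.2, 0.2, 6], [0, 0, 0]],
  [0, [-2.2, 0.2, 8.5], [0, 0, 0]],
  [0, [-2.2, 0.2, 9.6], [0, 0, 0]],
  [0, [-2.2, 0.2, 9.6], [0, 0, 0]],
])

```text
t: 1.8
eef_pos: [404.1, 202.0, 35.2]
ee_rot: [-1.947, -2.465, 0.001]
contact_force: [-0.3, 0.3, -0.4]
gripper_width: -0.003
```

```bash
python3 - <<'E'
from h import *
plan([((-62,-1,36),90),((-35,-1,36),90)])
a=viewer.camera("top")[140:265,70:240]; cv2.imwrite("pics/t1.png",cv2.resize(a,None,fx=4.6,fy=4.6,interpolation=cv2.INTER_CUBIC))
a=viewer.camera("scene")[130:230,170:310]; cv2.imwrite("pics/s1.png",cv2.resize(a,None,fx=5.5,fy=5.5,interpolation=cv2.INTER_CUBIC))
E
```

```text
t 1.8 tcp g [-93.6  -0.3  35.2] toolx yaw g 89.9 F [-0.3  0.4 -0.4] tilt [-0.001 -0.    -1.   ] grip -0.0 q [-0.61  0.43  0.1   2.17 -0.08  0.54  1.34]
(-62, -1, 36) 90 -> [-0.06  3.16 -0.08] [-0.001  0.    -0.002]
(-35, -1, 36) 90 -> [-0.06  5.86 -0.08] [-0.001  0.    -0.002]
```

View pics/s1.png

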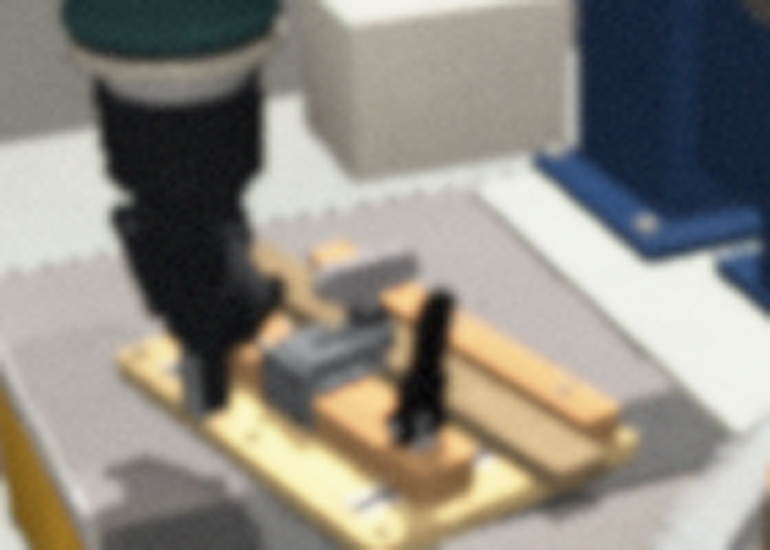

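View pics/t1.png

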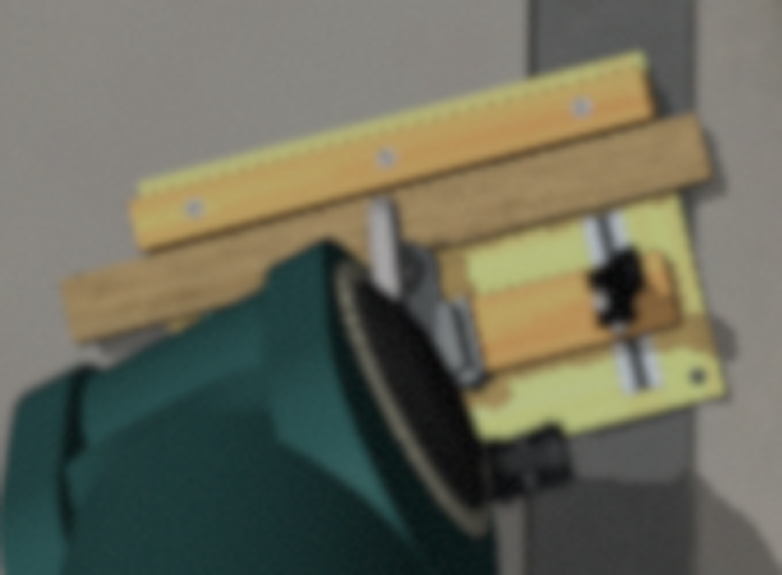

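Emit:
drive_tool([
  [0, [-0.1, 1.0, 0], [0, 0, 0]],
  [0, [-0.1, 2.0, 0], [0, 0, 0]],
  [0, [-0.1, 2.8, 0], [0, 0, 0]],
  [0, [-0.1, 3.4, 0], [0, 0, 0]],
  [0, [-0.1, 4.0, 0], [0, 0, 0]],
])

```text
t: 2.4
eef_pos: [443.9, 209.5, 35.3]
ee_rot: [-1.949, -2.464, 0.001]
contact_force: [-2.5, 0.1, 2.0]
gripper_width: 0.003
```

Emit:
drive_tool([
  [0, [0, 0.3, 0], [0, 0, 0]],
  [0, [0, 0.6, 0], [0, 0, 0]],
  [0, [0, 0.9, 0], [0, 0, 0]],
  [0, [0, 1.2, 0], [0, 0, 0]],
  [0, [0, 1.4, 0], [0, 0, 0]],
])

```text
t: 2.9
eef_pos: [457.3, 212.7, 35.2]
ee_rot: [-1.948, -2.464, 0.0]
contact_force: [-1.9, 1.0, -0.3]
gripper_width: -0.002
```

```bash
python3 - <<'E'
from h import *
plan([((-33,-1,36),90)])
E
```

```text
t 2.9 tcp g [-39.5  -2.3  35.2] toolx yaw g 89.8 F [-1.6  1.5 -0.3] tilt [-0. -0. -1.] grip -0.0 q [-0.58  0.5   0.1   2.05 -0.08  0.6   1.38]
(-33, -1, 36) 90 -> [ 0.13  0.65 -0.08] [-0.     0.    -0.003]
```

Emit:
drive_tool([
  [0, [0, 0.2, 0], [0, 0, 0]],
  [0, [0, 0.4, 0], [0, 0, 0]],
  [0, [0, 0.4, 0], [0, 0, 0]],
])

```text
t: 3.2
eef_pos: [461.4, 213.6, 35.3]
ee_rot: [1.948, 2.464, 0.0]
contact_force: [-0.3, -0.7, 0.7]
gripper_width: 0.004
```

Emit:
drive_tool([
  [0, [0, 0.2, 0], [0, 0, 0]],
  [0, [0, 0.3, 0], [0, 0, 0]],
  [0, [0, 0.3, 0], [0, 0, 0]],
])

```text
t: 3.5
eef_pos: [464.1, 214.3, 35.3]
ee_rot: [1.949, 2.464, 0.0]
contact_force: [-1.4, 0.1, 1.8]
gripper_width: -0.003
```

Emit:
drive_tool([
  [0, [0, 0.2, 0], [0, 0, 0]],
  [0, [0, 0.2, 0], [0, 0, 0]],
])

```text
t: 3.7
eef_pos: [464.2, 214.3, 35.0]
ee_rot: [-1.947, -2.463, 0.005]
contact_force: [-13.8, -3.2, 10.6]
gripper_width: -0.0
```

```bash
cat >> h.py <<'E'
def snap(tag):
    a=viewer.camera("top")[140:265,70:240]; cv2.imwrite(f"pics/t{tag}.png",cv2.resize(a,None,fx=4.6,fy=4.6,interpolation=cv2.INTER_CUBIC))
    a=viewer.camera("scene")[160:240,180:300]; cv2.imwrite(f"pics/s{tag}.png",cv2.resize(a,None,fx=6,fy=6,interpolation=cv2.INTER_CUBIC))
E
python3 - <<'E'
from h import *
snap(2); plan([((-33,-1,36),90)])
E
```

```text
t 3.8 tcp g [-32.4  -2.4  35. ] toolx yaw g 89.9 F [-14.3   0.3   9.4] tilt [-0.003 -0.001 -1.   ] grip -0.0 q [-0.57  0.51  0.1   2.03 -0.08  0.61  1.38]
(-33, -1, 36) 90 -> [ 0.14 -0.06 -0.1 ] [-0.004  0.    -0.003]
```

View pics/t2.png

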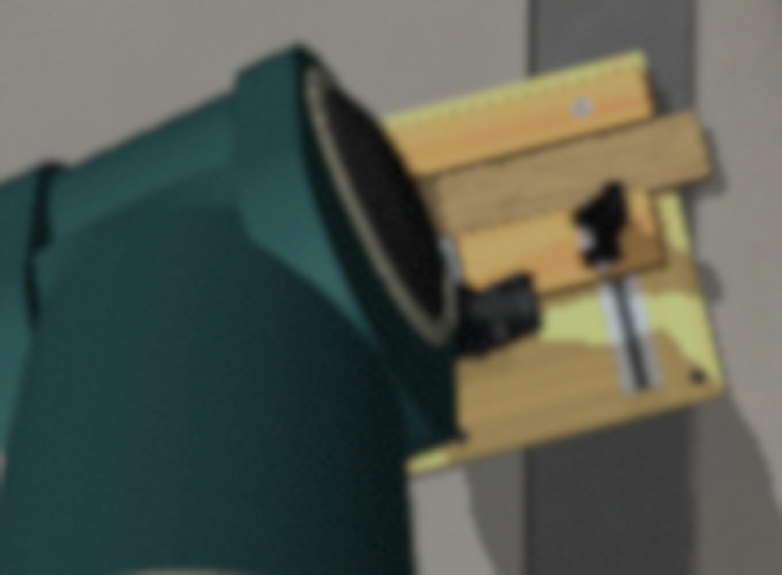

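View pics/s2.png

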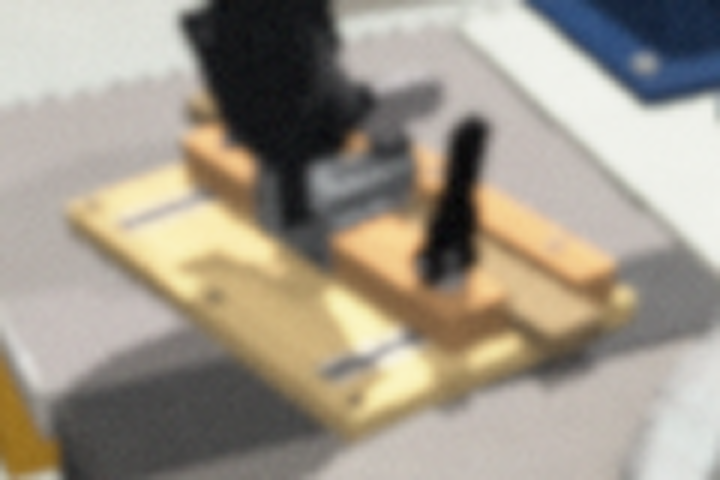

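```bash
python3 - <<'E'
from h import *
for k,c,z in [("fence rr",(663,263),35),("strip fr",(697,112),26),("strip nr",(712,172),26),("strip f mid",(450,177),26),("rail",(420,176),34),("lever end",(608,195),115)]:
    print(k,np.round(w2g(onz("top",tc(*c),z)),1))
plan([((-70,0,36),90),((-70,0,125),90),((8,-60,125),90)])
E
```

```text
fence rr [ -18.6 -109.2   35. ]
strip fr [  45.  -138.8   26. ]
strip nr [  17. -139.   26.]
strip f mid [ 43.7 -24.4  26. ]
rail [ 45.9 -12.8  34. ]
lever end [   3. -101.  115.]
t 3.8 tcp g [-32.4  -2.4  35. ] toolx yaw g 89.9 F [-14.3   0.3   9.4] tilt [-0.003 -0.001 -1.   ] grip -0.0 q [-0.57  0.51  0.1   2.03 -0.08  0.61  1.38]
(-70, 0, 36) 90 -> [ 0.23 -3.76 -0.08] [-0.004  0.    -0.003]
(-70, 0, 125) 90 -> [ 0.23 -3.8  -8.98] [-0.004  0.    -0.003]
(8, -60, 125) 90 -> [-5.75  4.02 -9.01] [-0.004  0.    -0.003]
```

```bash
python3 - <<'E'
from h import *
def tri(a,b):
    o1,d1=ray("top",a);o2,d2=ray("scene",b)
    A=np.stack([d1,-d2],1); s=np.linalg.lstsq(A,o2-o1,rcond=None)[0]
    p,q=o1+d1*s[0],o2+d2*s[1]; print(np.round(w2g((p+q)/2),1),"gap",round(np.linalg.norm(p-q),1))
tri(tc(612,188),sc(472,122)); tri(tc(590,238),sc(447,275)); tri(tc(600,220),sc(460,200)); tri(tc(605,200),sc(468,135))
for g in [(-2,-85,46),(-2,-97,115),(5,-85,46),(5,-97,115)]:
    w=g2w(g); print(g,(proj("top",w)-[70,140])*4.6+1.8,(proj("scene",w)-[180,160])*6+2.5)
E
```

```text
[   3.6 -103.2  120.4] gap 2.0
[  1.6 -81.6  36.1] gap 3.9
[  1.2 -92.5  78.9] gap 3.8
[  2.2 -99.5 113.1] gap 1.4
(-2, -85, 46) [597.55799355 237.01409477] [440.42046517 261.62243571]
(-2, -97, 115) [601.34831649 209.17179159] [454.95631245 131.80251226]
(5, -85, 46) [593.91123321 221.55179007] [453.01590067 256.64830159]
(5, -97, 115) [597.43998159 192.59487891] [468.05602388 127.13018332]
```

Emit:
drive_tool([
  [0, [0, -1.5, 0], [0, 0, 0]],
  [0, [0, -3.5, -1], [0, 0, 0]],
  [0, [0, -3.8, -5], [0, 0, 0]],
  [0, [0.1, -3.8, -9.3], [0, 0, 0]],
  [0, [0.1, -3.8, -9.3], [0, 0, 0]],
])

```text
t: 4.3
eef_pos: [431.2, 208.3, 133.1]
ee_rot: [1.947, 2.462, 0.012]
contact_force: [-0.0, 0.2, -1.3]
gripper_width: -0.002
```

```bash
python3 - <<'E'
from h import *
plan([((1,-58,128),90),((1,-58,102),90)])
E
```

```text
t 4.3 tcp g [-65.9  -0.5 133.1] toolx yaw g 89.8 F [ 0.   0.2 -1.3] tilt [ 0.007  0.004 -1.   ] grip -0.0 q [-0.62  0.28  0.12  2.07 -0.05  0.78  1.33]
(1, -58, 128) 90 -> [-5.73  6.7   0.55] [ 0.008 -0.002 -0.003]
(1, -58, 102) 90 -> [-5.73  6.68  3.15] [ 0.008 -0.002 -0.003]
```

Emit:
drive_tool([
  [0, [-2.9, 0.5, 0], [0, 0, 0]],
  [0, [-5.6, 2.5, 0], [0, 0, 0]],
  [0, [-5.7, 5, 0], [0, 0, 0]],
  [0, [-5.7, 6.8, 0], [0, 0, 0]],
  [0, [-5.7, 6.8, 1.5], [0, 0, 0]],
])

```text
t: 4.8
eef_pos: [511.2, 167.6, 114.4]
ee_rot: [1.948, 2.461, 0.006]
contact_force: [0.5, 0.4, 0.0]
gripper_width: 0.001
```

Emit:
drive_tool([
  [0, [0, 0, 0.5], [0, 0, 0]],
  [0, [0, 0, 0.5], [0, 0, 0]],
])

```text
t: 5.0
eef_pos: [507.5, 166.9, 107.6]
ee_rot: [-1.948, -2.464, 0.002]
contact_force: [-0.2, -0.2, 0.3]
gripper_width: 0.001
```

```bash
python3 - <<'E'
from h import *
snap(3)
T=[]
for th in (20,35,50,65,80,92):
    a=np.radians(th); r=58
    T.append(((1,round(-85-r*np.sin(a)+4*np.cos(a)+12,1),round(46+r*np.cos(a)+4*np.sin(a),1)),90))
plan(T)
E
```

```text
t 5.1 tcp g [ -0.8 -58.4 108.6] toolx yaw g 89.8 F [0.6 0.6 0.1] tilt [ 0. -0. -1.] grip 0.0 q [-0.5   0.42  0.15  1.95 -0.08  0.78  1.5 ]
(1, np.float64(-89.1), np.float64(101.9)) 90 -> [-3.07  0.19  0.67] [ 0.     0.    -0.003]
(1, np.float64(-103.0), np.float64(95.8)) 90 -> [-4.46  0.2   1.28] [ 0.     0.    -0.003]
(1, np.float64(-114.9), np.float64(86.3)) 90 -> [-5.65  0.2   2.23] [ 0.     0.    -0.003]
(1, np.float64(-123.9), np.float64(74.1)) 90 -> [-6.55  0.2   3.45] [ 0.     0.    -0.003]
(1, np.float64(-129.4), np.float64(60.0)) 90 -> [-7.1   0.2   4.86] [ 0.     0.    -0.003]
(1, np.float64(-131.1), np.float64(48.0)) 90 -> [-7.27  0.2   6.06] [ 0.     0.    -0.003]
```

View pics/s3.png

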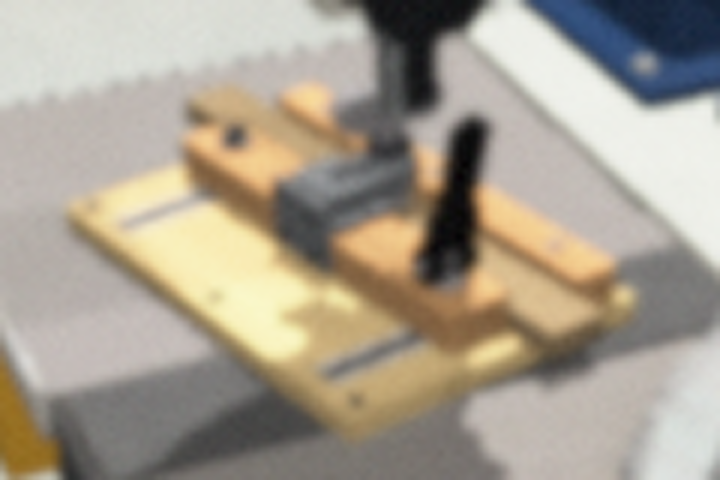

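View pics/t3.png

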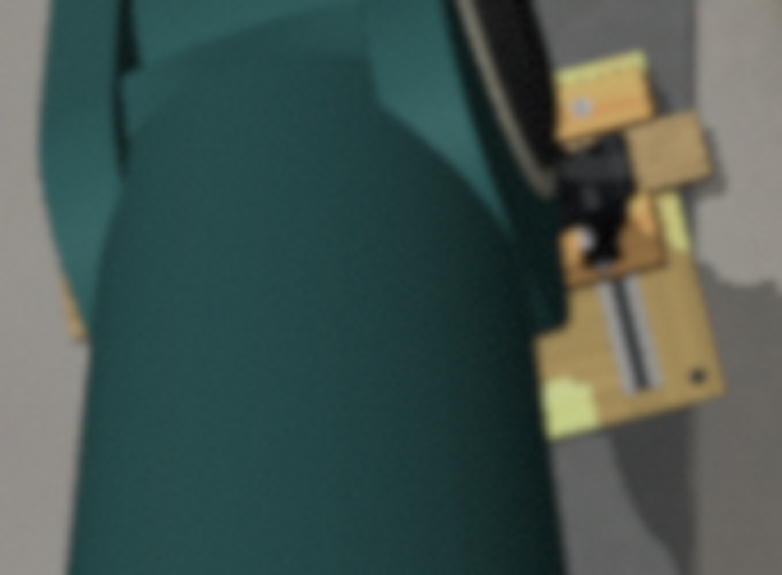

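Emit:
drive_tool([
  [0, [-1, 0.1, 0.4], [0, 0, 0]],
  [0, [-2, 0.1, 0.6], [0, 0, 0]],
  [0, [-3.1, 0.1, 0.7], [0, 0, 0]],
  [0, [-3.8, 0.1, 1.0], [0, 0, 0]],
  [0, [-4.5, 0.1, 1.3], [0, 0, 0]],
])

```text
t: 5.6
eef_pos: [519.7, 122.8, 95.3]
ee_rot: [1.949, 2.463, 0.001]
contact_force: [-0.1, 2.3, -0.1]
gripper_width: -0.004
```

Emit:
drive_tool([
  [0, [-0.6, 0, 0.4], [0, 0, 0]],
  [0, [-1.2, 0, 0.9], [0, 0, 0]],
  [0, [-1.6, 0, 1.5], [0, 0, 0]],
  [0, [-2.1, 0, 2.1], [0, 0, 0]],
  [0, [-2.1, 0, 2.1], [0, 0, 0]],
])

```text
t: 6.1
eef_pos: [523.9, 102.5, 73.3]
ee_rot: [-1.949, -2.463, 0.002]
contact_force: [0.1, 0.6, -0.4]
gripper_width: -0.001
```

```bash
python3 - <<'E'
from h import *
snap(4)
plan([((1,-129.4,60),90),((1,-132,48),90)])
E
```

```text
t 6.2 tcp g [  -0.2 -124.5   74. ] toolx yaw g 89.8 F [-0.3  0.1  0.1] tilt [-0.001 -0.    -1.   ] grip 0.0 q [-0.38  0.47  0.15  1.97 -0.1   0.71  1.64]
(1, -129.4, 60) 90 -> [-0.49  0.12  1.4 ] [-0.001  0.    -0.003]
(1, -132, 48) 90 -> [-0.75  0.13  2.6 ] [-0.001  0.    -0.003]
```

View pics/s4.png

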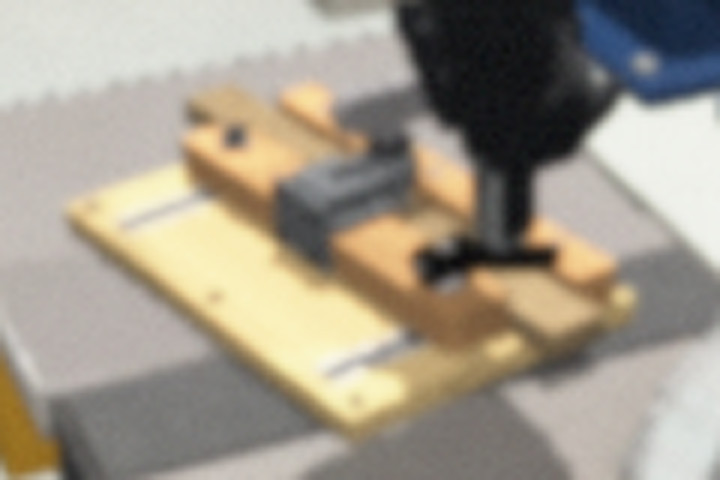

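Emit:
drive_tool([
  [0, [-0.3, 0.1, 0.6], [0, 0, 0]],
  [0, [-0.5, 0.1, 1.3], [0, 0, 0]],
  [0, [-0.6, 0.1, 1.9], [0, 0, 0]],
  [0, [-0.7, 0.1, 2.3], [0, 0, 0]],
  [0, [-0.7, 0.1, 2.3], [0, 0, 0]],
])

```text
t: 6.7
eef_pos: [527.0, 96.6, 51.0]
ee_rot: [1.949, 2.464, -0.0]
contact_force: [0.9, -0.2, 3.2]
gripper_width: -0.001
```

Emit:
drive_tool([
  [0, [0, 0, 0.2], [0, 0, 0]],
  [0, [0, 0, 0.3], [0, 0, 0]],
  [0, [0, 0, 0.3], [0, 0, 0]],
])

```text
t: 7.0
eef_pos: [527.4, 96.6, 49.8]
ee_rot: [1.949, 2.464, 0.002]
contact_force: [-11.8, -4.5, 40.3]
gripper_width: -0.001
```

Emit:
drive_tool([
  [0, [0, 0, -0.4], [0, 0, 0]],
  [0, [0, 0, -3], [0, 0, 0]],
  [0, [0, 0, -7], [0, 0, 0]],
  [0, [0, 0, -10], [0, 0, 0]],
])

```text
t: 7.4
eef_pos: [526.8, 96.6, 149.8]
ee_rot: [1.948, 2.464, 0.0]
contact_force: [0.7, 0.9, 0.5]
gripper_width: -0.005
```

```bash
python3 - <<'E'
from h import *
snap(5)
plan([((30,-1,160),85)])
E
```

```text
t 7.5 tcp g [   2.8 -131.4  151.7] toolx yaw g 89.8 F [ 0.7 -0.6  0.2] tilt [ 0.005  0.002 -1.   ] grip 0.0 q [-0.38  0.36  0.17  1.92 -0.08  0.87  1.63]
(30, -1, 160) 85 -> [13.05  2.68 -0.81] [ 0.005 -0.001  0.084]
```

View pics/s5.png

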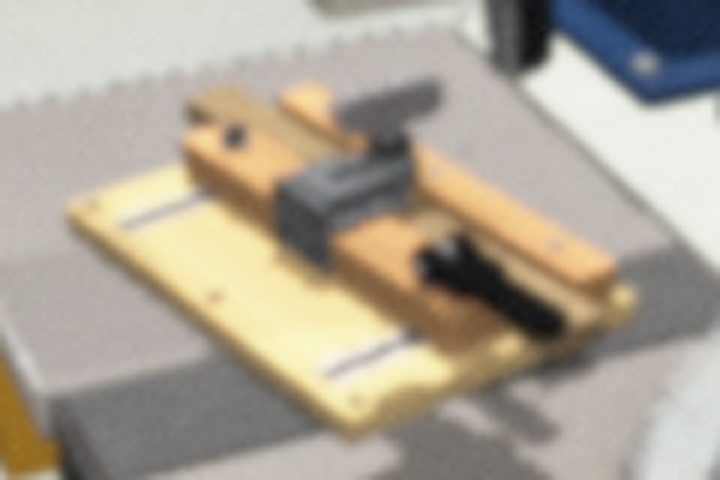

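View pics/t5.png

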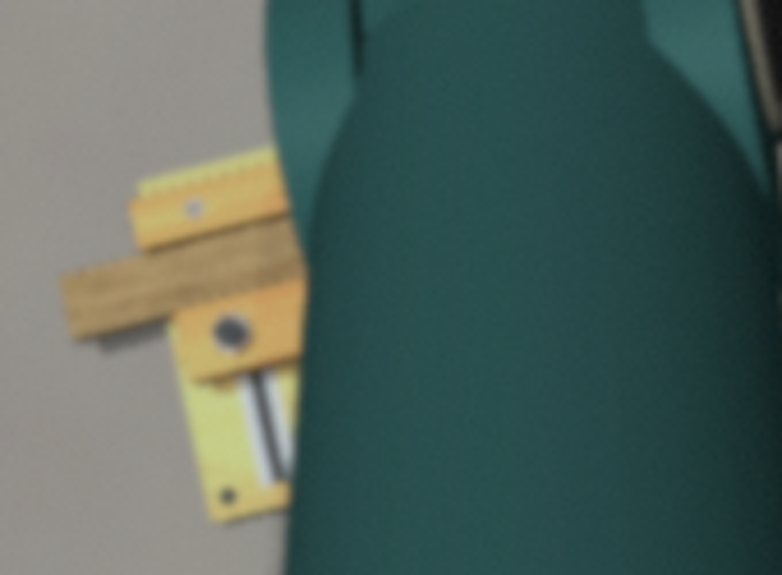

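```bash
python3 - <<'E'
from h import *
for c,z in [((337,112),86),((438,90),86),((340,124),76),((440,105),76),((388,148),53)]:
    print(c,np.round(w2g(onz("scene",sc(*c),z)),1))
for g in [(1,3,90),(59,-3,90),(1,3,68),(59,-3,68),(30,0,90)]:
    print(g,(proj("scene",g2w(g))-[180,160])*6+2.5)
E
```

```text
(337, 112) [ 2.3 -2.1 86. ]
(438, 90) [ 52.3 -12.6  86. ]
(340, 124) [ 7.5  3.6 76. ]
(440, 105) [55.6 -9.5 76. ]
(388, 148) [36.3  6.5 53. ]
(1, 3, 90) [327.92847281 101.07987555]
(59, -3, 90) [436.95378401  71.47298582]
(1, 3, 68) [329.87657203 143.82142365]
(59, -3, 68) [437.72572595 113.40361104]
(30, 0, 90) [383.1622124   86.07358318]
```

Emit:
drive_tool([
  [0.5, [3.5, 0.7, -0.2], [0, 0, 0.05]],
  [0.7, [7, 1.4, -0.4], [0, 0, 0.1]],
  [0.7, [10.5, 2.1, -0.6], [0, 0, 0.13]],
  [0.7, [13, 2.6, -0.8], [0, 0, 0.14]],
  [0.7, [13, 2.6, -0.8], [0, 0, 0.14]],
])

```text
t: 8.0
eef_pos: [521.0, 233.1, 155.4]
ee_rot: [-2.11, -2.326, 0.0]
contact_force: [0.5, -1.1, -0.6]
gripper_width: 0.704
```

Emit:
drive_tool([
  [0.7, [0, 0, 0], [0, 0, 0]],
  [0.7, [0, 0, 0], [0, 0, 0]],
])

```text
t: 8.2
eef_pos: [522.1, 227.9, 155.7]
ee_rot: [2.117, 2.321, -0.002]
contact_force: [1.0, -0.0, 0.0]
gripper_width: 0.701
```

```bash
python3 - <<'E'
from h import *
plan([((30,-1.5,120),82),((30,-1.5,67),82)])
E
```

```text
t 8.2 tcp g [ 27.2  -2.7 155.7] toolx yaw g 81.7 F [ 1.  -0.3  0. ] tilt [-0.001 -0.001 -1.   ] grip 0.7 q [-0.59  0.41  0.16  1.83 -0.08  0.91  1.26]
(30, -1.5, 120) 82 -> [0.16 0.27 3.57] [-0.001  0.001 -0.004]
(30, -1.5, 67) 82 -> [0.16 0.27 8.87] [-0.001  0.001 -0.004]
```

Emit:
drive_tool([
  [0.7, [0.1, 0.2, 2], [0, 0, 0]],
  [0.7, [0.1, 0.2, 4], [0, 0, 0]],
  [0.7, [0.1, 0.2, 6], [0, 0, 0]],
  [0.7, [0.1, 0.2, 7.5], [0, 0, 0]],
  [0.7, [0.1, 0.2, 7.5], [0, 0, 0]],
])

```text
t: 8.7
eef_pos: [523.2, 229.0, 79.5]
ee_rot: [-2.117, -2.32, 0.005]
contact_force: [0.1, -0.0, -0.7]
gripper_width: 0.702
```

```bash
python3 - <<'E'
from h import *
snap(6)
plan([((30,-1.5,67),82)])
E
```

```text
t 8.8 tcp g [29.7 -1.3 81.6] toolx yaw g 81.8 F [-0.   0.4 -0.1] tilt [ 0. -0. -1.] grip 0.7 q [-0.58  0.51  0.14  1.87 -0.1   0.77  1.28]
(30, -1.5, 67) 82 -> [-0.02  0.03  1.46] [ 0.     0.    -0.004]
```

View pics/s6.png

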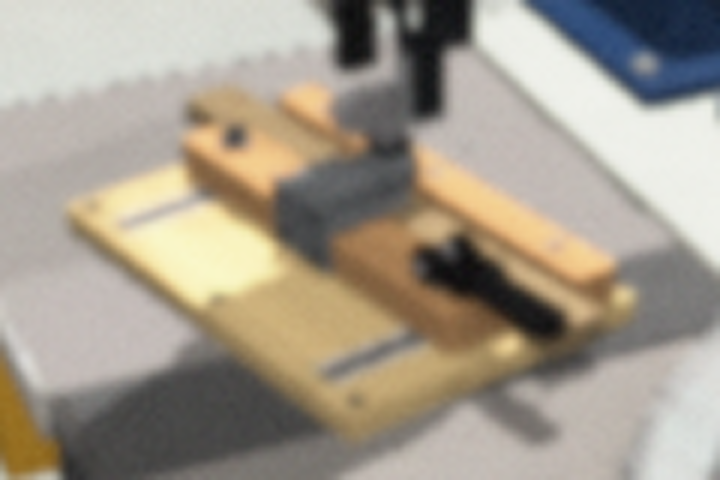

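Emit:
drive_tool([
  [0.7, [0, 0, 0.8], [0, 0, 0]],
  [0.7, [0, 0, 1.4], [0, 0, 0]],
  [0.4, [0, 0, 1.4], [0, 0, 0]],
  [0.2, [0, 0, 1.4], [0, 0, 0]],
  [0.2, [0, 0, 1.4], [0, 0, 0]],
], squeeze=25)

```text
t: 9.3
eef_pos: [524.2, 230.3, 67.5]
ee_rot: [2.116, 2.322, 0.0]
contact_force: [-0.4, 0.2, 0.1]
gripper_width: 0.206
```

Emit:
drive_tool([
  [0.12, [0, 0, 0], [0, 0, 0]],
  [0.0, [0, 0, 0], [0, 0, 0]],
  [0, [0, 0, 0], [0, 0, 0]],
  [0, [0, 0, 0], [0, 0, 0]],
])

```text
t: 9.7
eef_pos: [524.1, 232.1, 67.8]
ee_rot: [-2.114, -2.323, -0.003]
contact_force: [-1.6, 8.8, 0.4]
gripper_width: 0.109
```

```bash
python3 - <<'E'
from h import *
snap(7)
plan([((30,-1.5,67),82)]); s=env.sense(); print(s["torque"])
E
```

```text
t 9.8 tcp g [30.   0.9 67.8] toolx yaw g 81.9 F [2.  7.9 0.1] tilt [ 0.001  0.002 -1.   ] grip 0.11 q [-0.58  0.53  0.14  1.87 -0.11  0.74  1.28]
(30, -1.5, 67) 82 -> [-0.24  0.03  0.08] [ 0.001 -0.002 -0.002]
[1.96371343 0.04753139 0.03573239]
```

View pics/s7.png

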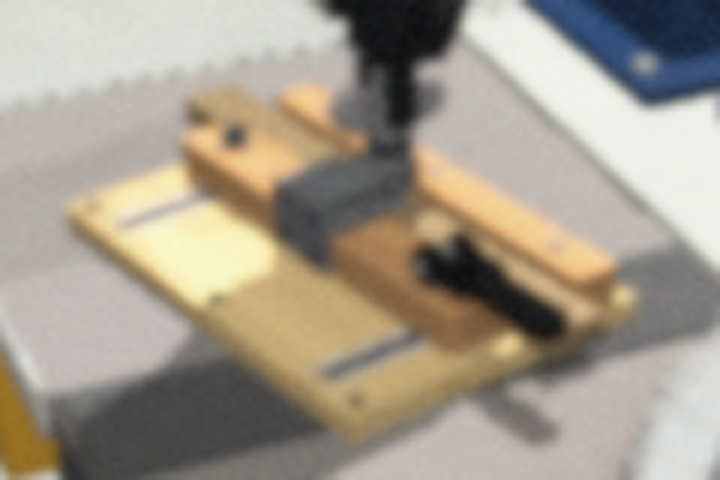

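Emit:
drive_tool([
  [0, [0.24, 0, 0], [0, 0, 0.0]],
  [0, [0.24, 0, 0], [0, 0, 0.12]],
  [0, [0.24, 0, 0], [0, 0, 0.25]],
  [0, [0.24, 0, 0.02], [0, 0, 0.38]],
  [0, [0.24, 0, 0.03], [0, 0, 0.5]],
], squeeze=40)

```text
t: 10.3
eef_pos: [524.0, 233.0, 67.5]
ee_rot: [-2.629, -1.719, -0.001]
contact_force: [-1.7, 1.5, 5.2]
gripper_width: 0.105
```

```bash
python3 - <<'E'
from h import *
plan([((30,1,67),40)]); s=env.sense(); print(s["torque"])
E
```

```text
t 10.3 tcp g [30.2  1.8 67.5] toolx yaw g 52.9 F [-1.3  1.8  5.2] tilt [ 0.001  0.    -1.   ] grip 0.11 q [-0.68  0.55  0.26  1.87 -0.2   0.75  0.86]
(30, 1, 67) 40 -> [-0.08  0.03  0.05] [ 0.    -0.001  0.225]
[0.19096601 0.28650134 0.03996877]
```

Emit:
drive_tool([
  [0, [0, 0, 0], [0, 0, 0.13]],
  [0, [0, 0, 0], [0, 0, 0.26]],
  [0, [0, 0, 0.01], [0, 0, 0.39]],
  [0, [0, 0, 0.02], [0, 0, 0.52]],
  [0, [0, 0, 0.02], [0, 0, 0.65]],
])

```text
t: 10.8
eef_pos: [524.2, 233.4, 67.3]
ee_rot: [-3.04, -0.79, -0.002]
contact_force: [1.8, 3.3, 0.7]
gripper_width: 0.108
```

Emit:
drive_tool([
  [0, [0, 0, 0], [0, 0, 0.13]],
  [0, [0, 0, 0], [0, 0, 0.26]],
  [0, [0, 0, 0.01], [0, 0, 0.39]],
  [0, [0, 0, 0.02], [0, 0, 0.52]],
  [0, [0, 0, 0.03], [0, 0, 0.65]],
])

```text
t: 11.3
eef_pos: [524.5, 233.6, 67.0]
ee_rot: [-3.132, 0.222, -0.003]
contact_force: [3.7, 4.6, -2.2]
gripper_width: 0.107
```

```bash
python3 - <<'E'
from h import *
plan([((30,1,66),-40)]); s=env.sense(); print(s["torque"])
E
```

```text
t 11.3 tcp g [30.8  2.3 67. ] toolx yaw g -21.6 F [ 4.6  3.6 -2.2] tilt [ 0.002  0.001 -1.   ] grip 0.11 q [-0.92  0.61  0.58  1.88 -0.46  0.79 -0.22]
(30, 1, 66) -40 -> [-0.03  0.15  0.1 ] [-0.002 -0.001  0.321]
[ 0.99841081 -0.81645112  0.0595657 ]
```

Emit:
drive_tool([
  [0, [0.06, -0.12, 0], [0, 0, 0.13]],
  [0, [0.06, -0.12, 0.01], [0, 0, 0.26]],
  [0, [0.06, -0.12, 0.02], [0, 0, 0.39]],
  [0, [0.06, -0.12, 0.03], [0, 0, 0.52]],
  [0, [0.06, -0.12, 0.04], [0, 0, 0.65]],
])

```text
t: 11.8
eef_pos: [525.2, 233.8, 66.6]
ee_rot: [-2.898, 1.211, -0.002]
contact_force: [1.3, -0.6, 2.1]
gripper_width: 0.102
```

Emit:
drive_tool([
  [0, [0, 0, 0], [0, 0, 0.12]],
  [0, [0, 0, 0.01], [0, 0, 0.24]],
  [0, [0, 0, 0.02], [0, 0, 0.35]],
  [0, [0, 0, 0.02], [0, 0, 0.35]],
])

```text
t: 12.2
eef_pos: [525.4, 233.7, 66.4]
ee_rot: [-2.645, 1.694, -0.003]
contact_force: [3.3, -1.4, 4.8]
gripper_width: 0.105
```

```bash
python3 - <<'E'
from h import *
plan([((30,1,66),-90)]); s=env.sense(); print(s["torque"])
E
```

```text
t 12.2 tcp g [31.7  2.2 66.4] toolx yaw g -78.8 F [ 2.9 -2.1  4.8] tilt [ 0.002 -0.    -1.   ] grip 0.1 q [-1.08  0.7   0.83  1.88 -0.67  0.86 -1.05]
(30, 1, 66) -90 -> [0.08 0.19 0.04] [-0.001 -0.001  0.196]
[-0.1488252  -0.61996517 -0.02018797]
```

Emit:
drive_tool([
  [0, [0, 0, 0.01], [0, 0, 0.08]],
  [0, [0, 0, 0.01], [0, 0, 0.15]],
  [0, [0, 0, 0.01], [0, 0, 0.15]],
])

```text
t: 12.5
eef_pos: [525.4, 233.6, 66.3]
ee_rot: [-2.513, 1.884, -0.002]
contact_force: [4.0, -1.5, 5.7]
gripper_width: 0.108
```

```bash
python3 - <<'E'
from h import *
plan([((30,1,66),-90)]); s=env.sense(); print(s["torque"])
E
```

```text
t 12.5 tcp g [31.7  2.1 66.3] toolx yaw g -87.2 F [ 3.5 -2.3  5.7] tilt [ 0.002 -0.    -1.   ] grip 0.11 q [-1.1   0.72  0.86  1.88 -0.7   0.87 -1.17]
(30, 1, 66) -90 -> [0.1  0.17 0.03] [-0.002 -0.001  0.049]
[-0.33533637 -0.80808815 -0.03712449]
```

Emit:
drive_tool([
  [0, [0, 0, 0], [0, 0, 0.03]],
  [0, [0, 0, 0], [0, 0, 0.06]],
  [0, [0, 0, 0], [0, 0, 0.06]],
])

```text
t: 12.8
eef_pos: [525.4, 233.6, 66.3]
ee_rot: [-2.456, 1.957, -0.002]
contact_force: [5.1, -0.9, 6.3]
gripper_width: 0.107
```

```bash
python3 - <<'E'
from h import *
snap(8)
plan([((30,1,66),-90)]); s=env.sense(); print(s["torque"])
E
```

```text
t 12.9 tcp g [31.7  2.1 66.3] toolx yaw g -90.5 F [ 3.9 -3.2  4.6] tilt [ 0.002 -0.    -1.   ] grip 0.11 q [-1.11  0.72  0.87  1.88 -0.72  0.88 -1.22]
(30, 1, 66) -90 -> [0.11 0.16 0.03] [-0.002 -0.    -0.01 ]
[-0.51638287 -1.21068988  0.16047666]
```

Emit:
drive_tool([
  [0, [0, 0, 0], [0, 0, 0.03]],
  [0, [0, 0, 0], [0, 0, 0.06]],
  [0, [0, 0, 0], [0, 0, 0.06]],
])

```text
t: 13.2
eef_pos: [525.4, 233.6, 66.3]
ee_rot: [-2.397, 2.029, -0.002]
contact_force: [4.0, -2.6, 6.8]
gripper_width: 0.104
```

```bash
python3 - <<'E'
from h import *
plan([((30,1,66),-90)]); s=env.sense(); print(s["torque"])
E
```

```text
t 13.2 tcp g [31.7  2.1 66.3] toolx yaw g -94.0 F [ 3.3 -3.5  6.8] tilt [ 0.002 -0.    -1.   ] grip 0.1 q [-1.12  0.73  0.89  1.89 -0.73  0.89 -1.27]
(30, 1, 66) -90 -> [0.12 0.16 0.03] [-0.002 -0.001 -0.07 ]
[-0.56294708 -1.16218176  0.97292646]
```

View pics/s8.png

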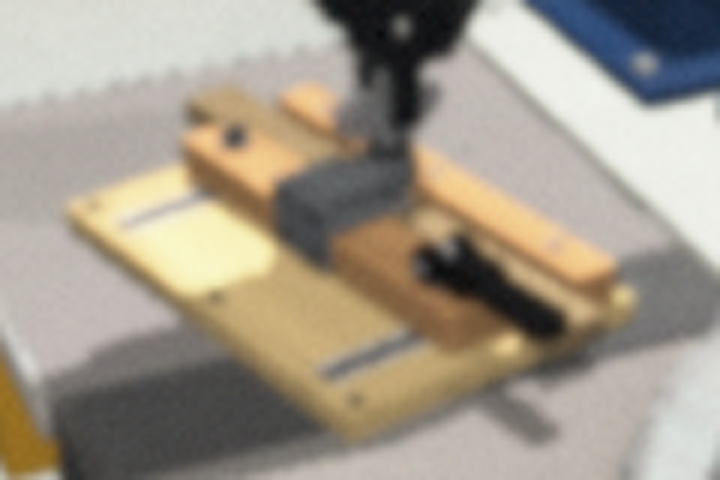

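Emit:
drive_tool([
  [0, [0, 0, 0], [0, 0, 0.02]],
  [0, [0, 0, 0], [0, 0, 0.02]],
  [0, [0, 0, 0], [0, 0, 0.02]],
])

```text
t: 13.5
eef_pos: [525.4, 233.6, 66.3]
ee_rot: [-2.378, 2.052, -0.002]
contact_force: [5.8, -2.7, 6.2]
gripper_width: 0.108
```

```bash
python3 - <<'E'
from h import *
plan([((30,1,66),0)]); s=env.sense(); print(s["torque"])
E
```

```text
t 13.5 tcp g [31.7  2.1 66.3] toolx yaw g -95.1 F [ 5.  -3.9  6.2] tilt [ 0.002 -0.    -1.   ] grip 0.11 q [-1.12  0.73  0.89  1.89 -0.73  0.89 -1.29]
(30, 1, 66) 0 -> [0.12 0.16 0.03] [-1.000e-03 -2.000e-03 -1.659e+00]
[-0.63343069 -1.23221908  1.14561665]
```

Emit:
drive_tool([
  [0, [0, 0, 0], [0, 0, -0.12]],
  [0, [0, 0, 0], [0, 0, -0.25]],
  [0, [0, 0, -0.01], [0, 0, -0.38]],
  [0, [0, 0, -0.02], [0, 0, -0.5]],
  [0, [0, 0, -0.03], [0, 0, -0.62]],
])

```text
t: 14.0
eef_pos: [525.1, 233.8, 66.6]
ee_rot: [-2.893, 1.223, -0.001]
contact_force: [3.3, -1.3, 4.0]
gripper_width: 0.111
```

Emit:
drive_tool([
  [0, [0, 0, 0], [0, 0, -0.12]],
  [0, [0, 0, -0.01], [0, 0, -0.25]],
  [0, [0, 0, -0.01], [0, 0, -0.38]],
  [0, [0, 0, -0.02], [0, 0, -0.5]],
  [0, [0, 0, -0.03], [0, 0, -0.62]],
])

```text
t: 14.5
eef_pos: [524.7, 234.0, 66.8]
ee_rot: [-3.128, 0.282, -0.001]
contact_force: [1.1, -1.2, 6.2]
gripper_width: 0.105
```

Emit:
drive_tool([
  [0, [0, 0, 0], [0, 0, -0.12]],
  [0, [0, 0, -0.01], [0, 0, -0.24]],
  [0, [0, 0, -0.02], [0, 0, -0.36]],
  [0, [0, 0, -0.02], [0, 0, -0.42]],
  [0, [0, 0, -0.02], [0, 0, -0.42]],
])

```text
t: 15.0
eef_pos: [524.5, 233.8, 67.0]
ee_rot: [-3.119, -0.373, 0.0]
contact_force: [-1.5, -0.8, 7.6]
gripper_width: 0.108
```

```bash
python3 - <<'E'
from h import *
snap(9)
plan([((30,1,66),0)]); s=env.sense(); print(s["torque"],s["joint_vel"].round(4))
E
```

```text
t 15.1 tcp g [30.8  2.5 67. ] toolx yaw g -0.0 F [ 0.6 -0.9  7.7] tilt [-0.  0. -1.] grip 0.1 q [-0.85  0.59  0.49  1.88 -0.38  0.77  0.09]
(30, 1, 66) 0 -> [-0.08  0.15  0.1 ] [-0.  0. -0.]
[-0.35162895  0.31272857  0.03574225] [-0.0022 -0.0013  0.0046  0.0014 -0.0003  0.0016 -0.0027]
```

View pics/s9.png

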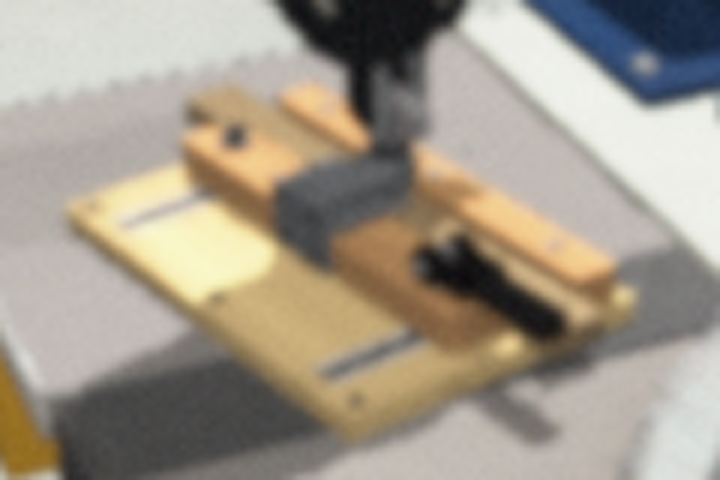

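View pics/t9.png

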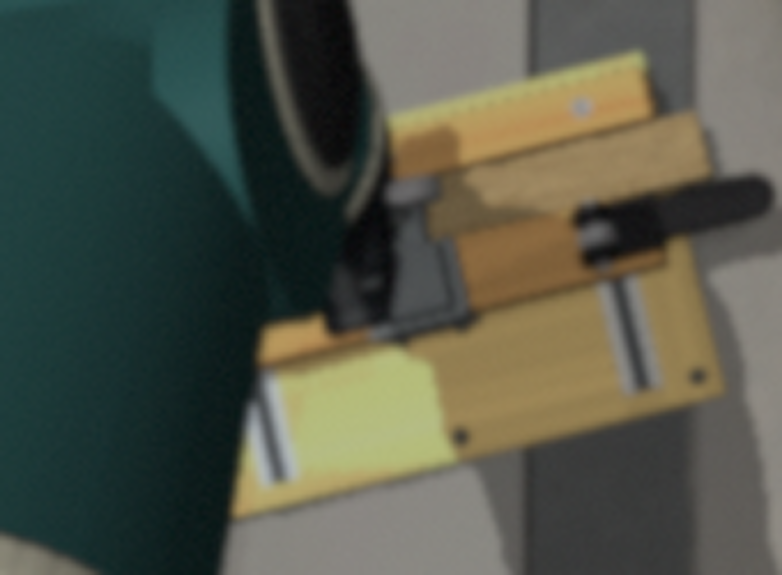

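Emit:
drive_tool([
  [0, [0, 0, 0], [0, 0, 0]],
  [0, [0, 0, 0], [0, 0, 0]],
  [0, [0, 0, 0], [0, 0, 0]],
])

```text
t: 15.4
eef_pos: [524.5, 233.9, 67.0]
ee_rot: [-3.12, -0.369, 0.0]
contact_force: [-1.0, -1.1, 8.5]
gripper_width: 0.108
```

```bash
python3 - <<'E'
from h import *
plan([]); env.finish_job(); print(env.sense()["t"])
E
```

```text
t 15.4 tcp g [30.8  2.5 67. ] toolx yaw g -0.0 F [-1.2 -0.8  8.5] tilt [-0.  0. -1.] grip 0.11 q [-0.85  0.59  0.49  1.88 -0.38  0.77  0.09]
the job is handed in; nothing more can be done
the job is handed in; nothing more can be done
```

I handed the job in at t = 15.4 s with the gripper still holding the screw's wing. No verdict was reported.

**What I did**
- **Fence:** I pushed it closed until it stopped at about 14 N.
- **Cam lever:** I swung it down to its stop.
- **Screw:** I turned it clockwise in one grip until the torque climbed to about 1.1 N m at the seat. Then I backed it off a quarter turn.

**What the checks showed**
- **Fence:** its rear face measured x = -18.6 mm in the guide's frame just after the push, where -19 is closed. The fence looked in the same place in the last pictures.
- **Strip:** its far edge measured 43.7 to 45.0 mm at two points after the push, where the rail's face is at 45 mm.
- **Lever:** it looked level in the last pictures.
- **Screw:** the tool stood 90° back from where the wing lay parallel to the guide's x. The last pictures show the wing lying along the guide's y. I read its angle from the tool, not from the screw itself.
- **Grip:** the fingers were stopped at about 9 mm on the 10 mm wing, with the squeeze set at 40 N.

**Two things that disagreed**
- The two cameras differed by a few degrees on the wing's first angle and a few mm on its centre. I corrected the position from the contact forces once I had gripped it.
- Pressing the lever onto its stop briefly reached 40 N vertically through the fingertips, more than I meant. I backed off at once.

I kept clear of the bulb, file and glue bottle, but did not look at them again at the end.

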